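# Refit the dosing pump handle and hold its sprung plunger at the ring

## Task

The dosing dispenser screwed to the counter has been washed and is empty, and its pull handle stands loose beside it: fit the handle over the crosshead of the plunger rod, push it down and turn it clockwise until it locks in its bayonet. Then draw the rod up by the handle against its spring until the broad ring on the rod is level with the top of the gland nut, and hold it there so that a colleague can grease the rod: your program finishes while still gripping the handle, with the rod held out at the ring. Leave the other things on the counter where they are.

Things in the scene. Friction and masses are not known exactly. Their poses are not given: they have to be found in the camera images.
- handle: loose pull handle, plain grey plastic, 72 mm tall, 140 g, standing upright: a round hollow skirt (46 mm across, 35 mm tall) with a straight grip bar on top. Origin on its axis at the skirt's underside, z up, x along the grip bar. Same after a half turn about z. A bayonet is inside the skirt
- grip (a point): middle of the handle's grip bar, 56 mm above the handle's origin. The bar runs along the handle's x, 54 mm long (60 at the top lip), 18 mm thick (y), from 35 to 72 mm above the origin: pinch it across its thickness
- slot (a point): centre of the open underside of the skirt, at the handle's origin. A 13 mm wide slot through a 6 mm plate lets the crosshead in; seen from above it runs 70 degrees (1.22 rad) clockwise of the grip bar, two notches in the skirt's rim show its ends. So to fit, the grip bar stands 1.22 rad anticlockwise of the crosshead. Above the plate: a chamber 37 mm across, its ceiling 25 mm above the origin
- seat (a point): where the centre of the crosshead sits when locked, on the handle's axis 10 mm above its origin. Push down until the crosshead's centre is 14 to 20 mm above the origin; there the handle turns clockwise (seen from above) by 1.22 rad to a stop (at most 0.13 rad more), grip bar parallel with the crosshead. Pulled up, it first rises to the seat between two ribs, then carries the rod along
- head (a point): centre of the crosshead, a steel bar 30 mm long (x), 9 mm wide (y), 8 mm high (z) across the top of the plunger rod (9 mm thick); its x is along the crosshead and in line with the dispenser's spout, which points to -x; it cannot turn. Its underside is 24 mm above the gland nut when the rod is in
- rim (a point): centre of the top of the hexagonal brass gland nut through which the rod comes out, 117 mm above the counter, on the rod's axis
- plunger (a joint): how far the rod is drawn out, m: 0 fully in, end stop at 0.072. The broad ring (6 mm high; the other rings are thin lines 10 mm apart) is hidden inside at the start; its middle is level with the gland nut's top at 0.050. The spring pulls in with about 4.5 N at 0 and 12 N at 0.050, plus about 1 N of friction and weight
- dispenser: the dosing dispenser, fixed to the counter: base plate 130x86x8 mm reaching 83 mm to -x and 47 mm to +x, upright aluminium cylinder at most 62 mm across, gland nut on top, spout to -x; 149 mm high with the rod in. Origin on the counter under the cylinder's axis, z up
- meter: conductivity pen meter lying between the work places, 185x36x19 mm, origin under its centre (leave it alone)
- net_pot_a: small net pot, 62 mm across, 50 mm tall, behind the work, origin under its centre (leave it alone)
- net_pot_b: second net pot, same size, behind the work, origin under its centre (leave it alone)
- tape: roll of tape lying flat, 96 mm across, 25 mm high, on the left, origin under its centre (leave it alone)
- stapler: desk stapler, 136x34x45 mm, on the right, origin under its centre (leave it alone)
Things that resemble listed ones, but are neither listed nor needed, are in the scene too. Leave any blue or green look-alike of the handle alone.

How it is judged:
By the outcome, as a careful person would: the job done as asked, in the order asked, and still so for the second after the job is handed in, while the arm keeps its last pose, push and grip.
It also fails if it takes over 48 s, if anything falls off the work surface, if the arm or the gripper's body presses on something with over 40 N, if the wrist force passes 120 N, or if a joint passes its speed limit or range.

## Robot

A 6-joint arm with a two-finger parallel gripper is mounted at the origin on a cart in front of the work surface, level with it; the furniture and walls round the work are solid. World frame = base frame: x ahead of the robot, y to its left, z up, the work surface at z = 0. Lengths are in m, angles in rad, forces in N, time in s.
With the tool pointing down it reaches from about 0.35 to 0.725 m from the base axis. Payload 4.3 kg.
Tool frame: the origin (TCP) lies at the very end of the fingers, on their centre line; the grasp point (between the pads) lies 19 mm behind it; z points along the fingers, y is the line along which they close (so a half turn about z gives the same grasp; the last joint's range is limited). The gripper opens to 85 mm and grips with 20 to 120 N. Pads are 22 mm wide; open, the fingers measure 114 mm over their backs; the gripper's body (76 mm by 85 mm) begins 54 mm behind the grasp point. The pads swing forward as they close: fully open they stand 13 mm farther back than shut.
Start: joints at [-0.11, 0.377, 0.081, 1.274, 0, 1.46], TCP at [0.575, 0, 0.231] pointing down, gripper open.
Joint ranges: [-2.72, 2.72], [-0.84, 1.66], [-1.02, 1.22], [-1.77, 2.12], [-1.37, 1.28], [-3.14, 3.14]. Speed limits (rad/s): [2.57, 2.57, 3.14, 3.14, 3.14, 3.14].

## Interface

Orientations are given as a 3x3 rotation matrix whose columns are the frame's x, y, z axes.
In Python, from cell import env gives the robot as it stands.
- The arm moves only by the tool apply_moves, never from a script. Its argument "moves" is a list of rows, each a list of 2 entries, a list of its own where there are three numbers: the shift along the tool's x, y, z in m, then the turn about the tool's z in rad. A call has 1 to 20 rows; each row is the pose to reach, as a shift and turn from the pose commanded when the call began, along the tool's axes at that moment; what a row does not reach only later rows make up. A row lasts 1/10 s, in which the tool goes at most 50 mm and 8.59 degrees, less where a joint would pass 70% of its speed; a pose out of reach is approached as far as the arm can. A call with a gripper value outside its range is refused whole. "hand" is the gripper command: -1 is shut, 1 is fully open, values between are in proportion, set as the call begins (left out, the last holds). The fingers move at their own pace and stop on an object; "grip_force" is the grip in N (left out, the last holds). Time passes only in rows, so rows that repeat a pose let the fingers close. It gives the time, the measured TCP pose, the force, the opening and the grip force at its end, in the units of the state.
- env.state(): the state, without advancing time (a new reading comes with each control period).
- env.get_image(name): name is "scene" or "side" or "wrist"; returns a dict with "pixels" (480x640x3 uint8, red, green, blue), "z_map" (480x640 float32, m along the optical axis (not along the pixel's ray), 0 where there is no reading), "vertical_fov" (degrees; the focal length in pixels is half the picture's height over the tangent of half this angle, whatever the lens; pixels are square), "cx", "cy" (the principal point, pixels), "D" ([k1, k2, p1, p2, k3] as OpenCV has them; the pictures are not rectified), "R" (3x3) and "t" (3): a world point X has camera coordinates R X + t. Camera axes: x right, y down, z forward; pixel columns grow to the right and rows downward; lengths in m; the calibration is good to about 2 mm. A picture is of the moment at which its call begins.
- env.sign_off(): hands the job in; it is judged then, once.
The state is a dict: "time_s": time; "qpos": joint angles; "joint_velocities": joint speeds; "effort": joint torques, N m; "eef_pos": TCP position; "eef_rot": TCP orientation; "contact_force": force on the tool from outside, world axes, zero at the start; "wrist_torque": the same for the moment, N m; "finger_gap": opening from 0.0 (shut) to 1.0 (fully open); "grip_force": force on a finger pad.
Only numpy, scipy, OpenCV 4.12 (cv2) and the standard library are available. Lean on these libraries where they do the work, as an engineer would, in place of code of your own. Each camera call takes 0.05 s, during which the arm holds its last target. There are 200 camera calls.

## Working session

There is one attempt and no reset: what is moved stays moved. The work goes in short steps, Python scripts to look and compute and a tool call to move; the robot and the scene stay as the last step left them, time stands still between calls to the robot, and variables do not carry over. Pictures are saved under pics/ and viewed, at most 10 in all, crops included, and the job is handed in when it is done.

Besides the shell and the picture viewer there is one more tool, called after "Call:" as name([rows], argument=value, ...), one row to a line, values as JSON. apply_moves: Moves the arm, as the interface text tells. Its arguments: {"type":"object","properties":{"moves":{"type":"array","items":{"type":"array"}},"hand":{"type":"number"},"grip_force":{"type":"number"}},"required":["moves"]}

```bash
mkdir -p pics; ls
cat > h.py <<'E'
import numpy as np, cv2
from cell import env
def K(d):
    f=240/np.tan(np.radians(d["vertical_fov"])/2)
    return np.array([[f,0,d["cx"]],[0,f,d["cy"]],[0,0,1.]])
def cloud(d):
    """world xyz per pixel"""
    v,u=np.mgrid[0:480,0:640]
    p=cv2.undistortPoints(np.stack([u,v],-1).reshape(-1,1,2).astype(np.float64),K(d),np.array(d["D"],float)).reshape(480,640,2)
    z=d["z_map"][...,None]
    X=np.concatenate([p*z,z],-1)
    W=(X-np.array(d["t"]))@np.array(d["R"])
    W[d["z_map"]<=0]=np.nan
    return W
def rays(d,uv):
    p=cv2.undistortPoints(np.array(uv,float).reshape(-1,1,2),K(d),np.array(d["D"],float)).reshape(-1,2)
    R=np.array(d["R"]);t=np.array(d["t"])
    return -R.T@t, np.c_[p,np.ones(len(p))]@R
def onplane(d,uv,z):
    o,r=rays(d,uv); return o+r*((z-o[2])/r[:,2])[:,None]
def proj(d,X):
    R=np.array(d["R"]);rv=cv2.Rodrigues(R)[0]
    return cv2.projectPoints(np.array(X,float).reshape(-1,1,3),rv,np.array(d["t"],float),K(d),np.array(d["D"],float))[0].reshape(-1,2)
def shot(n,f=None):
    d=env.get_image(n)
    if f: cv2.imwrite(f"pics/{f}.png",d["pixels"][...,::-1])
    return d
E
python3 - <<'E'
from h import *
import pickle
ds={n:shot(n,n+"0") for n in("scene","side","wrist")}
pickle.dump(ds,open("d0.pkl","wb"))
for n,d in ds.items(): print(n,d["vertical_fov"],d["cx"],d["cy"],d["D"],-np.array(d["R"]).T@np.array(d["t"]),(d["z_map"]>0).mean())
print(env.state())
E
```

```text
pics
scene 43.45530372689459 324.3681696595502 236.4454252544612 [-0.15643371  0.          0.          0.          0.        ] [-0.2532792  -0.64773434  1.08281082] 0.9725716145833333
side 50.73389355561835 326.7930917134762 236.99724591897515 [-0.12697255  0.          0.          0.          0.        ] [0.24599922 1.12609959 0.95653852] 0.9398763020833333
wrist 70.11042667672852 322.1314252960019 241.15676100390084 [-0.0653596  0.         0.         0.         0.       ] [0.57569912 0.07875758 0.37456518] 0.9959244791666667
{'time_s': 0.15, 'qpos': array([-1.10323510e-01,  3.77908446e-01,  7.99507016e-02,  1.27436844e+00,
       -8.09606180e-06,  1.46050064e+00]), 'joint_velocities': array([ 0.00112438, -0.00236428,  0.00247548,  0.00101828, -0.00018784,
       -0.00113121]), 'effort': array([ 1.00972400e-03, -4.64035428e+01,  2.70170492e+01,  1.39211598e-02,
       -6.30224304e-05,  7.89257683e-06]), 'eef_pos': array([5.74520413e-01, 4.31353343e-05, 2.30574899e-01]), 'eef_rot': array([[ 2.79368906e-05,  9.99998842e-01, -1.52145282e-03],
       [ 9.99999987e-01, -2.76928953e-05,  1.60390757e-04],
       [ 1.60348438e-04, -1.52145728e-03, -9.99998830e-01]]), 'contact_force': array([-0.25968821, -0.6891572 ,  0.29128717]), 'wrist_torque': array([0.04614312, 0.00831172, 0.01997646]), 'grip_force': 0.0, 'finger_gap': 0.9958715623837808}
```

View pics/scene0.png

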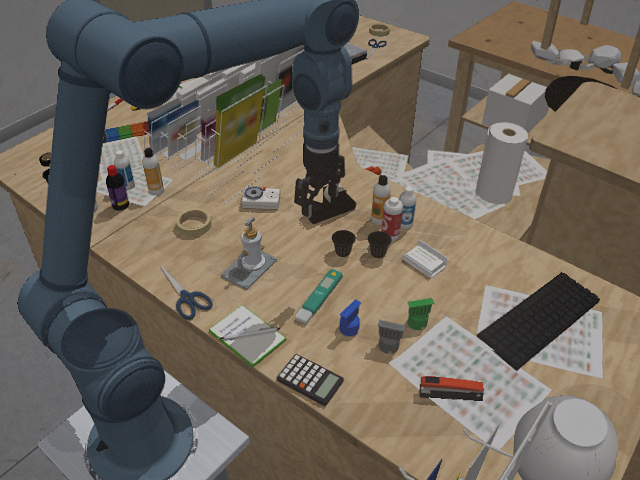

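View pics/side0.png

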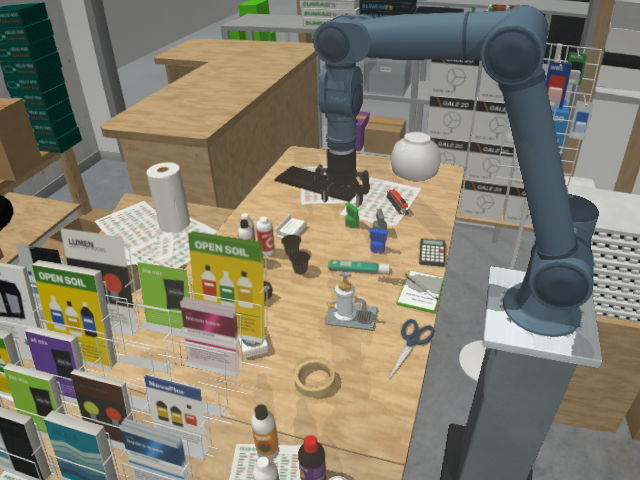

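The scene view shows the grey handle at about (390,333), between a blue look-alike at (350,320) and a green one at (420,312). The dispenser is at (251,247). In the side view the dispenser is at (347,300), and the grey handle is mostly hidden behind the blue one at (380,225).

Run:
```python
from h import *
import pickle
ds=pickle.load(open("d0.pkl","rb"))
d=ds["scene"];W=cloud(d);hsv=cv2.cvtColor(d["pixels"],cv2.COLOR_RGB2HSV)
def rep(n,m):
    P=W[m]; P=P[np.isfinite(P[:,0])]
    print(n,len(P),P.min(0).round(3),P.max(0).round(3))
    return P
roi=np.zeros((480,640),bool);roi[310:365,365:412]=1
m=roi&(W[...,2]>.012)&(hsv[...,1]<90)
P=rep("handle",m); T=P[(P[:,2]>.06)]; print(len(T)); c,(w,h),a=cv2.minAreaRect(T[:,:2].astype(np.float32));print(c,w,h,a, T[:,2].max())
S=P[P[:,2]<.03];print("skirt",S.min(0),S.max(0))
for n,r in (("blue",(295,340,335,365)),("green",(292,332,403,440))):
    q=np.zeros_like(roi);q[r[0]:r[1],r[2]:r[3]]=1
    rep(n,q&(W[...,2]>.012)&(hsv[...,1]>120))
roi[:]=0;roi[215:290,220:280]=1
P=rep("disp",roi&(W[...,2]>.012))
T=P[P[:,2]>.125];rep("head",roi&(W[...,2]>.138));rep("nut",roi&(W[...,2]>.100)&(W[...,2]<.118));print(T.mean(0))
d2=ds["side"];W=cloud(d2);roi[:]=0;roi[265:330,320:385]=1
rep("disp2",roi&(W[...,2]>.012));rep("head2",roi&(W[...,2]>.138));rep("nut2",roi&(W[...,2]>.100)&(W[...,2]<.118));rep("base2",roi&(W[...,2]>.006)&(W[...,2]<.012))
roi[:]=0;roi[200:260,360:400]=1
rep("h2",roi&(W[...,2]>.012))
a=cv2.resize(d["pixels"][200:380,210:440],None,fx=2.6,fy=2.6,interpolation=3)
b=cv2.resize(d2["pixels"][200:340,300:420],(600,468))[:, :]
cv2.imwrite("pics/a1.png",a[...,::-1])
```

```text
handle 605 [ 0.465 -0.287  0.012] [ 0.606 -0.22   0.077]
226
(0.5167187452316284, -0.24895243346691132) 0.024915391579270363 0.057750582695007324 20.80594825744629 0.07728237738071933
skirt [ 0.46526017 -0.28735282  0.01212029] [ 0.60591436 -0.23211474  0.02999504]
blue 442 [ 0.469 -0.174  0.012] [ 0.531 -0.128  0.075]
green 164 [ 0.588 -0.288  0.024] [ 0.638 -0.243  0.077]
disp 922 [0.437 0.12  0.012] [0.563 0.199 0.151]
head 48 [0.503 0.164 0.138] [0.533 0.175 0.151]
nut 157 [0.492 0.144 0.1  ] [0.537 0.189 0.118]
[0.5167143  0.16887256 0.14212853]
disp2 1183 [ 0.437 -0.051  0.012] [0.621 0.217 0.152]
head2 51 [0.505 0.163 0.14 ] [0.533 0.177 0.152]
nut2 169 [0.494 0.15  0.1  ] [0.544 0.2   0.118]
base2 693 [ 0.434 -0.034  0.006] [0.636 0.224 0.012]
h2 560 [ 0.472 -0.429  0.012] [0.541 0.011 0.269]
```

View pics/a1.png

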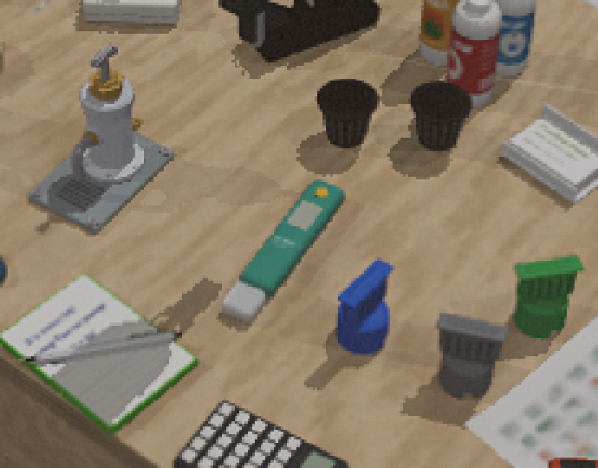

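The grey handle is at (0.517,-0.249) with its bar at about -69°. The dispenser axis is at about (0.518,0.169) with the crosshead close to world x. Next I'll move above the handle and look from near.

Call:
apply_moves([
  [[-0.04,-0.01,0.0],-0.06],
  [[-0.08,-0.02,0.0],-0.12],
  [[-0.12,-0.03,0.0],-0.18],
  [[-0.16,-0.04,0.0],-0.24],
  [[-0.2,-0.05,0.0],-0.3],
  [[-0.23,-0.055,0.0],-0.34],
  [[-0.249,-0.058,0.0],-0.363],
  [[-0.249,-0.058,0.0],-0.363],
  [[-0.249,-0.058,0.0],-0.363],
], hand=1)

```text
time_s: 1.05
eef_pos: [0.5168, -0.2487, 0.2309]
eef_rot: [[-0.354, 0.935, -0.0], [0.935, 0.354, 0.001], [0.001, -0.0, -1.0]]
contact_force: [0.9, -0.1, 0.4]
finger_gap: 1.001
grip_force: 0.0
```

Run:
```python
from h import *
import pickle
d=shot("wrist","w1");pickle.dump(d,open("d1.pkl","wb"))
s=env.state();print(s["eef_pos"],s["eef_rot"].round(3),-d["R"].T@d["t"],d["R"].round(2))
print(proj(d,[[.517,-.249,.072],[.517,-.249,0],s["eef_pos"]]))
d0=pickle.load(open("d0.pkl","rb"))["wrist"]; print(proj(d0,[[.518,.169,.145]]))
W=cloud(d)
m=(np.hypot(W[...,0]-.517,W[...,1]+.249)<.05)&(W[...,2]>.064)&(W[...,2]<.09)
P=W[m];c,wh,a=cv2.minAreaRect(P[:,:2].astype(np.float32));print(len(P),c,wh,a,np.median(P[:,2]))
W=cloud(d0)
m=(np.hypot(W[...,0]-.517,W[...,1]-.169)<.05)&(W[...,2]>.138)&(W[...,2]<.17)
P=W[m];print(len(P)); c,wh,a=cv2.minAreaRect(P[:,:2].astype(np.float32));print(c,wh,a,np.median(P[:,2]))
```

```text
[ 0.5169498  -0.24818152  0.23106627] [[-0.355  0.935 -0.   ]
 [ 0.935  0.355  0.001]
 [ 0.001 -0.    -1.   ]] [ 0.49013932 -0.17526981  0.37512574] [[ 0.94  0.35 -0.  ]
 [ 0.34 -0.89  0.31]
 [ 0.11 -0.29 -0.95]]
[[321.34801145 221.69049143]
 [321.51771926 205.49446189]
 [320.97590331 304.8059893 ]]
[[224.45650329 -24.53955678]]
1277 (0.5175672769546509, -0.2482680082321167) (0.018605506047606468, 0.05952535197138786) 22.27950668334961 0.07331546359203375
0
(0.0, 0.0) (0.0, 0.0) 0.0 nan
  return _methods._mean(a, axis=axis, dtype=dtype,
  ret = ret.dtype.type(ret / rcount)
```

View pics/w1.png

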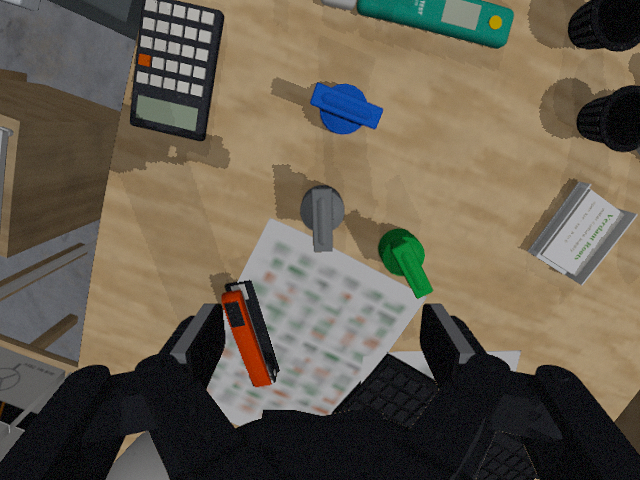

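View pics/wrist0.png

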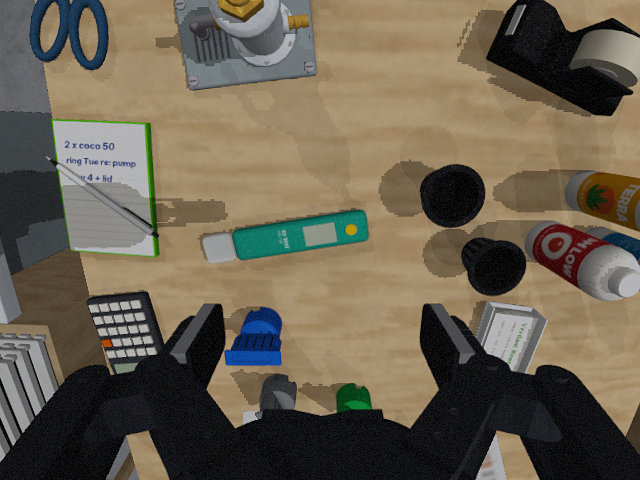

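The wrist view shows the grey handle near (322,215) with clear space around it for the half-open fingers. The dispenser is at the top edge of the start view, at (245,20). I'm going down to grasp.

Call:
apply_moves([
  [[0,0,0.03],-0.02],
  [[0,0,0.06],-0.02],
  [[0,0,0.09],-0.02],
  [[0,0,0.12],-0.02],
  [[0,0,0.145],-0.02],
  [[0,0,0.165],-0.02],
  [[0,0,0.18],-0.02],
  [[0,0,0.19],-0.02],
  [[0,0,0.193],-0.02],
  [[0,0,0.193],-0.02],
  [[0,0,0.193],-0.02],
], hand=0.06)

```text
time_s: 2.2
eef_pos: [0.5178, -0.2491, 0.0392]
eef_rot: [[-0.374, 0.927, 0.001], [0.927, 0.374, -0.001], [-0.001, 0.001, -1.0]]
contact_force: [0.2, 0.0, -0.8]
finger_gap: 0.536
grip_force: 0.0
```

Call:
apply_moves([
  [[0,0,0],0],
  [[0,0,0],0],
  [[0,0,0],0],
  [[0,0,0],0],
  [[0,0,0],0],
  [[0,0,0],0],
  [[0,0,0],0],
  [[0,0,0],0],
  [[0,0,0],0],
  [[0,0,0],0],
], hand=-1, grip_force=70)

```text
time_s: 3.2
eef_pos: [0.5176, -0.2494, 0.0391]
eef_rot: [[-0.374, 0.928, 0.001], [0.928, 0.374, -0.001], [-0.001, 0.001, -1.0]]
contact_force: [-2.2, 0.6, 5.6]
finger_gap: 0.2
grip_force: 68.7
```

Call:
apply_moves([
  [[0,0,-0.01],0],
  [[0,0,-0.03],0],
  [[0,0,-0.055],0],
  [[0,0,-0.085],0],
  [[0,0,-0.115],0],
  [[0,0,-0.145],0],
  [[0,0,-0.17],0],
  [[0,0,-0.19],0],
  [[0,0,-0.205],0],
  [[0,0,-0.21],0],
  [[0,0,-0.21],0],
])

```text
time_s: 4.3
eef_pos: [0.5172, -0.2491, 0.2488]
eef_rot: [[-0.374, 0.928, 0.001], [0.928, 0.374, -0.0], [-0.001, 0.001, -1.0]]
contact_force: [-0.3, -0.5, -1.4]
finger_gap: 0.199
grip_force: 68.4
```

Call:
apply_moves([
  [[0.012,0.005,0],-0.07],
  [[0.035,0.016,0],-0.2],
  [[0.06,0.027,0],-0.34],
  [[0.085,0.038,0],-0.48],
  [[0.11,0.049,0],-0.62],
  [[0.135,0.06,0],-0.76],
  [[0.16,0.072,0],-0.9],
  [[0.185,0.083,0],-1.04],
  [[0.21,0.094,0],-1.18],
  [[0.235,0.105,0],-1.32],
  [[0.26,0.116,0],-1.46],
  [[0.285,0.128,0],-1.6],
  [[0.31,0.139,0],-1.74],
  [[0.335,0.15,0],-1.88],
  [[0.36,0.161,0],-2.02],
  [[0.385,0.172,0],-2.16],
  [[0.405,0.181,0],-2.29],
  [[0.42,0.188,0],-2.38],
  [[0.425,0.19,0],-2.41],
  [[0.425,0.19,0],-2.41],
])

```text
time_s: 6.3
eef_pos: [0.5337, 0.2164, 0.2471]
eef_rot: [[-0.342, -0.94, -0.002], [-0.94, 0.342, -0.001], [0.002, 0.002, -1.0]]
contact_force: [0.2, 0.4, -1.9]
finger_gap: 0.202
grip_force: 68.4
```

Run:
```python
from h import *
import pickle
ds={n:shot(n,n+"2") for n in("scene","side","wrist")};pickle.dump(ds,open("d2.pkl","wb"))
s=env.state();print(s["eef_pos"],s["eef_rot"].round(3),s["qpos"].round(2))
d=ds["wrist"];print(-d["R"].T@d["t"],proj(d,[[.518,.169,.145],[.518,.169,.117]]))
for n,d in ds.items():
  W=cloud(d);m=(np.hypot(W[...,0]-.518,W[...,1]-.169)<.03)&(W[...,2]>.140)&(W[...,2]<.16)
  P=W[m];print(n,len(P))
  if len(P)>5:
    c,wh,a=cv2.minAreaRect(P[:,:2].astype(np.float32));print(c,wh,a,np.median(P[:,2]))
```

```text
[0.53423449 0.21530812 0.24793744] [[-0.343 -0.939 -0.001]
 [-0.939  0.343 -0.001]
 [ 0.001  0.    -1.   ]] [ 0.27  0.38  0.12  1.32 -0.   -0.95]
[0.5083959  0.14237799 0.39189828] [[322.14265121 173.85891764]
 [322.11915996 169.7822966 ]]
scene 45
(0.5175521969795227, 0.169144868850708) (0.03002793900668621, 0.012235412374138832) 5.664275646209717 0.14714622174183362
side 51
(0.5185962915420532, 0.1720096319913864) (0.028439996764063835, 0.012032343074679375) 10.640037536621094 0.1478249043416914
wrist 566
(0.5186497569084167, 0.17179156839847565) (0.030079716816544533, 0.009277742356061935) 5.856042861938477 0.14980716180353557
```

View pics/wrist2.png

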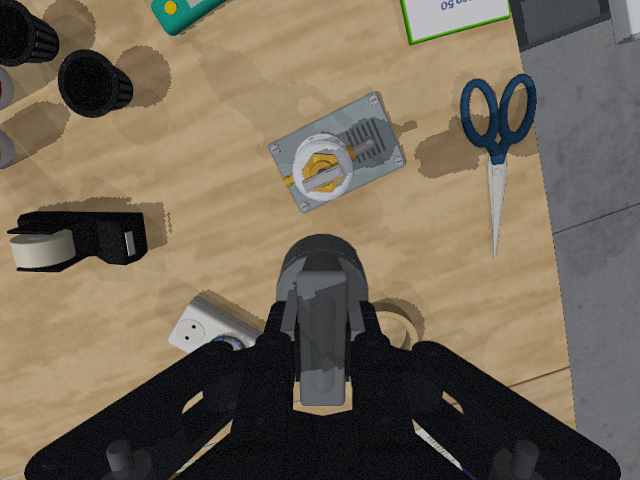

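The wrist view shows the crosshead at about (322,177), the brass nut and the spout clearly, and the held handle with its bar top at (322,335). Next I'll measure the handle's pose in the hand.

Run:
```python
from h import *
import pickle
ds=pickle.load(open("d2.pkl","rb"));s=env.state();R=s["eef_rot"];p=s["eef_pos"]
d=ds["wrist"];W=cloud(d);T=(W-p)@R
hsv=cv2.cvtColor(d["pixels"],cv2.COLOR_RGB2HSV)
m=np.zeros((480,640),bool);m[255:412,290:356]=1
m&=(T[...,2]<-.025)&(T[...,2]>-.045)
P=T[m];print(len(P),np.median(P[:,2]));print(P.min(0),P.max(0),np.percentile(P,[2,98],axis=0))
c,wh,a=cv2.minAreaRect(P[:,:2].astype(np.float32));print(c,wh,a)
# skirt: shoulder disc at tool z ~0..0.01 
m=np.zeros((480,640),bool);m[225:310,270:375]=1
m&=(T[...,2]>-.005)&(T[...,2]<.045)&(T[...,0]>.012)
P=T[m];P=P[np.abs(P[:,1])<.03];print("skirt",len(P),P.min(0),P.max(0))
# top-ledge outer edge circle fit by widest extents
for z0 in(0,.005,.01,.02,.03):
  q=P[(P[:,2]>z0)&(P[:,2]<z0+.006)]
  if len(q)>20:
    A=np.c_[2*q[:,:2],np.ones(len(q))];x=np.linalg.lstsq(A,(q[:,:2]**2).sum(1),rcond=None)[0];print(z0,len(q),x[:2],np.sqrt(x[2]+x[0]**2+x[1]**2))
# head again
m=(np.hypot(W[...,0]-.518,W[...,1]-.17)<.03)&(W[...,2]>.145)&(W[...,2]<.16)
P=W[m];print(cv2.minAreaRect(P[:,:2].astype(np.float32)),np.median(P[:,2]),P.mean(0))
m=(np.hypot(W[...,0]-.518,W[...,1]-.17)<.03)&(W[...,2]>.113)&(W[...,2]<.123)
P=W[m];print("nut",cv2.minEnclosingCircle(P[:,:2].astype(np.float32)),np.median(P[:,2]))
# base plate angle
m=(np.abs(W[...,0]-.5)<.11)&(np.abs(W[...,1]-.17)<.07)&(W[...,2]>.005)&(W[...,2]<.013)&(hsv[...,1]<60)
P=W[m];print("base",cv2.minAreaRect(P[:,:2].astype(np.float32)))
```

```text
7464 -0.03391409969145239
[-0.0289524  -0.01331442 -0.0449604 ] [ 0.03107702  0.01206033 -0.02508581] [[-0.02632782 -0.01108101 -0.03954814]
 [ 0.03009474  0.00959144 -0.03140069]]
(0.0010633748024702072, -0.0006197914481163025) (0.025374555960297585, 0.06001850590109825) 89.9563980102539
skirt 1969 [ 0.01200311 -0.02080189 -0.0049426 ] [0.02775317 0.01933098 0.03841276]
0 338 [ 0.0067281  -0.00072184] 0.016290844485876706
0.005 661 [ 0.00517134 -0.00078951] 0.018355476329949015
0.01 364 [ 0.00073405 -0.00078335] 0.022983884220504146
0.02 252 [ 0.00077842 -0.00080969] 0.02305868585991239
0.03 214 [ 0.00076534 -0.00080755] 0.023082857904792142
((0.5186497569084167, 0.17179156839847565), (0.030079716816544533, 0.009277742356061935), 5.856042861938477) 0.14987685656089839 [0.5185418  0.17144124 0.14958672]
nut ((0.5187901258468628, 0.17156940698623657), 0.01691790670156479) 0.115889118840807
base ((0.5009035468101501, 0.16972973942756653), (0.1299199014902115, 0.08595290035009384), 5.59706974029541)
```

Call:
apply_moves([
  [[0.01,0,0],-0.03],
  [[0.025,0,0],-0.07],
  [[0.038,0,0],-0.1],
  [[0.0458,0.0005,0.005],-0.1],
  [[0.0458,0.0005,0.02],-0.1],
  [[0.0458,0.0005,0.035],-0.1],
  [[0.0458,0.0005,0.045],-0.1],
  [[0.0458,0.0005,0.05],-0.1],
  [[0.0458,0.0005,0.05],-0.1],
  [[0.0458,0.0005,0.05],-0.1],
  [[0.0458,0.0005,0.05],-0.1],
])

```text
time_s: 7.55
eef_pos: [0.5189, 0.1735, 0.1991]
eef_rot: [[-0.246, -0.969, 0.002], [-0.969, 0.246, 0.0], [-0.001, -0.001, -1.0]]
contact_force: [0.1, 0.2, -1.6]
finger_gap: 0.198
grip_force: 68.5
```

Run:
```python
from h import *
import pickle
for i in range(5): 
    s=env.state();print(s["eef_pos"].round(4),s["contact_force"].round(1))
    ds=[shot(n) for n in("scene","side")] if i<1 else ds
print(s["eef_rot"].round(3))
out=[]
for d in ds:
    u,v=proj(d,[.518,.172,.16])[0].astype(int);out.append(cv2.resize(d["pixels"][v-50:v+50,u-60:u+60],(400,333),interpolation=3))
cv2.imwrite("pics/p3.png",np.hstack(out)[...,::-1])
for d in ds:
    W=cloud(d);m=(np.hypot(W[...,0]-.518,W[...,1]-.172)<.06)&(W[...,2]>.120)
    P=W[m];q=P[(P[:,2]>.165)&(P[:,2]<.188)];q=q[np.hypot(q[:,0]-.518,q[:,1]-.172)<.03]
    A=np.c_[2*q[:,:2],np.ones(len(q))];x=np.linalg.lstsq(A,(q[:,:2]**2).sum(1),rcond=None)[0];print(len(q),x[:2],np.sqrt(x[2]+x[0]**2+x[1]**2))
```

```text
[0.5189 0.1735 0.1991] [ 0.1  0.2 -1.6]
[0.5188 0.1735 0.199 ] [ 0.3 -0.7 -1.3]
[0.5188 0.1735 0.199 ] [ 0.3 -0.7 -1.3]
[0.5188 0.1735 0.199 ] [ 0.3 -0.7 -1.3]
[0.5188 0.1735 0.199 ] [ 0.3 -0.7 -1.3]
[[-0.246 -0.969  0.001]
 [-0.969  0.246  0.   ]
 [-0.001 -0.001 -1.   ]]
145 [0.51779295 0.17008781] 0.021352191107113894
141 [0.52019995 0.17245595] 0.021827666682904773
```

View pics/p3.png

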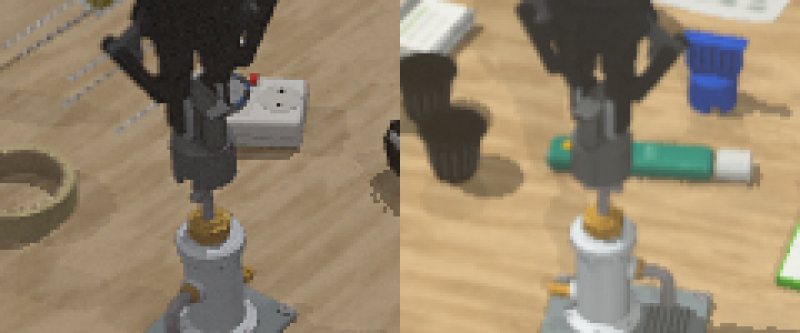

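Scene (left) and side (right) both show the handle upright and centred over the crosshead, about 10 mm above it. I'll lower it gently.

Call:
apply_moves([
  [[0.0006,0.0002,0.004],0],
  [[0.0006,0.0002,0.008],0],
  [[0.0006,0.0002,0.011],0],
  [[0.0006,0.0002,0.014],0],
  [[0.0006,0.0002,0.017],0],
  [[0.0006,0.0002,0.017],0],
])

```text
time_s: 8.25
eef_pos: [0.5176, 0.1727, 0.1807]
eef_rot: [[-0.246, -0.969, -0.001], [-0.969, 0.246, -0.0], [0.0, 0.001, -1.0]]
contact_force: [0.6, -0.2, -0.5]
finger_gap: 0.2
grip_force: 68.5
```

Call:
apply_moves([
  [[0,0,0.003],0],
  [[0,0,0.006],0],
  [[0,0,0.009],0],
  [[0,0,0.012],0],
  [[0,0,0.0145],0],
  [[0,0,0.0145],0],
  [[0,0,0.0145],0],
])

```text
time_s: 8.95
eef_pos: [0.5179, 0.1728, 0.1668]
eef_rot: [[-0.246, -0.969, -0.0], [-0.969, 0.246, -0.0], [0.0, 0.0, -1.0]]
contact_force: [0.3, 0.5, -1.7]
finger_gap: 0.203
grip_force: 68.5
```

Call:
apply_moves([
  [[0,-0.0001,0],0.08],
  [[0,-0.0002,0],0.18],
  [[0,-0.0003,0],0.28],
  [[0,-0.0004,0],0.38],
  [[0,-0.0005,0],0.48],
  [[0,-0.0006,0],0.58],
  [[0,-0.0007,0],0.68],
  [[-0.0001,-0.0008,0],0.78],
  [[-0.0001,-0.0009,0],0.88],
  [[-0.0001,-0.001,0],0.98],
  [[-0.0002,-0.0011,0],1.08],
  [[-0.0002,-0.0012,0],1.16],
  [[-0.0002,-0.0013,0],1.22],
  [[-0.0002,-0.0013,0],1.24],
  [[-0.0002,-0.0013,0],1.24],
])

```text
time_s: 10.45
eef_pos: [0.5194, 0.1727, 0.167]
eef_rot: [[-0.997, -0.083, 0.0], [-0.083, 0.997, 0.0], [-0.0, 0.0, -1.0]]
contact_force: [-0.3, -0.1, -2.1]
finger_gap: 0.205
grip_force: 68.5
```

Run:
```python
from h import *
s=env.state();print(s["wrist_torque"],s["contact_force"],s["eef_pos"],np.degrees(np.arctan2(s["eef_rot"][1,0],s["eef_rot"][0,0])))
d=shot("wrist","w4");W=cloud(d);T=(W-s["eef_pos"])@s["eef_rot"]
m=(np.abs(T[...,0])<.035)&(np.abs(T[...,1])<.02)&(T[...,2]<-.030)&(T[...,2]>-.04)
P=T[m];print(cv2.minAreaRect(P[:,:2].astype(np.float32)),np.median(P[:,2]))
```

```text
[ 0.00400996  0.03269128 -0.01339039] [-0.32347692 -0.08510271 -2.06986235] [0.51942808 0.17271937 0.16698184] -175.25427126671636
((0.001271205022931099, -0.00153438001871109), (0.061334557831287384, 0.03791642189025879), 18.540084838867188) -0.03414679859172265
```

Call:
apply_moves([
  [[0,0,0],0.03],
  [[0,0,0],0.06],
  [[0,0,0],0.06],
])

```text
time_s: 10.8
eef_pos: [0.5194, 0.1726, 0.1669]
eef_rot: [[-1.0, -0.023, 0.0], [-0.023, 1.0, -0.0], [-0.0, -0.0, -1.0]]
contact_force: [-0.1, -0.1, -1.2]
finger_gap: 0.205
grip_force: 68.5
```

Run:
```python
from h import *
s=env.state();print(s["wrist_torque"],s["contact_force"],s["eef_pos"],np.degrees(np.arctan2(s["eef_rot"][1,0],s["eef_rot"][0,0])))
```

```text
[-0.13218383 -0.00137427  0.00755377] [-0.10228828 -0.12109096 -1.22048414] [0.51941551 0.17257642 0.1668808 ] -178.6890557646102
```

Call:
apply_moves([
  [[0,0,0],-0.03],
  [[0,0,0],-0.06],
  [[0,0,-0.002],-0.06],
  [[0,0,-0.004],-0.06],
  [[0,0,-0.006],-0.06],
  [[0,0,-0.008],-0.06],
  [[0,0,-0.01],-0.06],
  [[0,0,-0.012],-0.06],
  [[0,0,-0.014],-0.06],
  [[0,0,-0.014],-0.06],
  [[0,0,-0.014],-0.06],
])

```text
time_s: 11.9
eef_pos: [0.5193, 0.1727, 0.1807]
eef_rot: [[-0.997, -0.082, -0.0], [-0.082, 0.997, -0.0], [0.0, -0.0, -1.0]]
contact_force: [1.7, 0.2, -7.8]
finger_gap: 0.202
grip_force: 68.3
```

The spring force has come on at about 6 N, so the handle is carrying the rod. I'll draw it up.

Call:
apply_moves([
  [[0,0,-0.003],0],
  [[0,0,-0.006],0],
  [[0,0,-0.01],0],
  [[0,0,-0.014],0],
  [[0,0,-0.018],0],
  [[0,0,-0.022],0],
  [[0,0,-0.026],0],
  [[0,0,-0.03],0],
  [[0,0,-0.033],0],
  [[0,0,-0.036],0],
  [[0,0,-0.039],0],
  [[0,0,-0.041],0],
  [[0,0,-0.0425],0],
  [[0,0,-0.0425],0],
  [[0,0,-0.0425],0],
])

```text
time_s: 13.4
eef_pos: [0.5192, 0.1727, 0.2233]
eef_rot: [[-0.997, -0.082, -0.0], [-0.082, 0.997, -0.0], [0.0, -0.0, -1.0]]
contact_force: [3.3, 1.3, -13.9]
finger_gap: 0.201
grip_force: 68.5
```

Run:
```python
from h import *
import pickle
ds=[shot(n) for n in("scene","side","wrist")];pickle.dump(ds,open("d5.pkl","wb"))
s=env.state();print(s["eef_pos"],s["contact_force"],s["wrist_torque"])
out=[]
for d in ds[:2]:
    uv=proj(d,[[.5186,.1715,z] for z in (.117,.127,.137,.147,.157,.1855)]);print(uv.round(1).tolist())
    u,v=uv[2].astype(int);out.append(cv2.resize(d["pixels"][v-25:v+25,u-16:u+16],(384,600),interpolation=cv2.INTER_NEAREST))
    W=cloud(d)
    print(W[v-25:v+25,u,2].round(3))
cv2.imwrite("pics/p5.png",np.hstack(out)[...,::-1])
```

```text
[0.51918939 0.1726799  0.22323251] [  3.63014578   1.58820242 -13.90496571] [ 0.30632316 -0.78248989  0.04130141]
[[250.0, 229.3], [249.7, 226.2], [249.4, 223.0], [249.2, 219.9], [248.9, 216.7], [248.1, 207.5]]
[0.228 0.214 0.218 0.215 0.217 0.214 0.215 0.21  0.207 0.204 0.199 0.197
 0.196 0.194 0.19  0.19  0.184 0.164 0.163 0.16  0.157 0.153 0.148 0.146
 0.145 0.141 0.136 0.132 0.129 0.126 0.123 0.124 0.116 0.116 0.115 0.114
 0.111 0.112 0.109 0.105 0.104 0.103 0.103 0.1   0.095 0.095 0.089 0.09
 0.077 0.076]
[[344.5, 282.5], [344.5, 279.5], [344.5, 276.5], [344.5, 273.4], [344.5, 270.3], [344.5, 261.4]]
[0.234 0.225 0.218 0.22  0.219 0.218 0.215 0.212 0.209 0.209 0.203 0.201
 0.197 0.195 0.177 0.174 0.167 0.163 0.162 0.16  0.159 0.151 0.15  0.148
 0.142 0.143 0.137 0.138 0.131 0.128 0.122 0.12  0.115 0.119 0.114 0.116
 0.114 0.11  0.108 0.106 0.103 0.101 0.1   0.098 0.097   nan 0.087 0.081
 0.077 0.075]
```

View pics/p5.png

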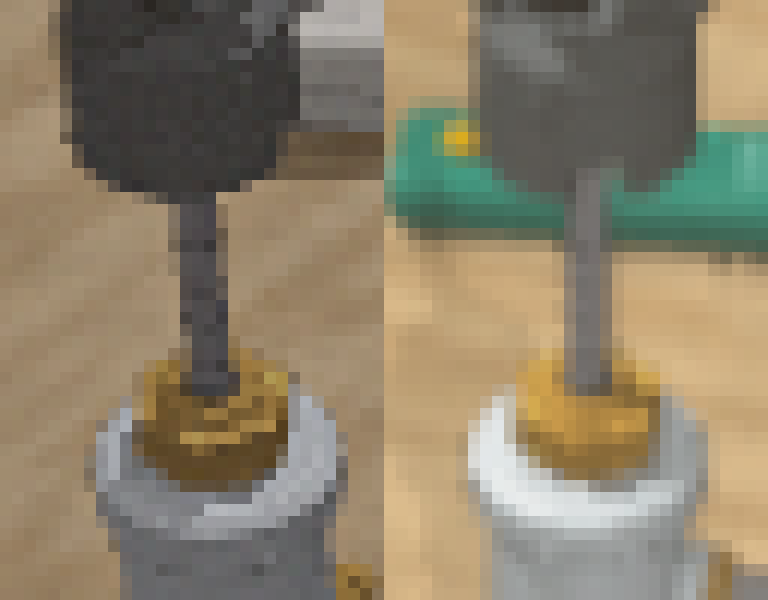

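In both views the rod is out, and a dark, wider band about one pixel high sits right at the nut's top (rows near 385 of the crop). That fits the broad ring half emerged. I'll check for handle slip in the grip and measure the drawn height with the wrist depth.

Run:
```python
from h import *
import pickle
ds=pickle.load(open("d5.pkl","rb"));s=env.state();p=s["eef_pos"];R=s["eef_rot"]
for d,st in((ds[2],1),(pickle.load(open("d2.pkl","rb"))["wrist"],0)):
    if not st: p=np.array([.53423,.21531,.24794]);R=np.array([[-.343,-.939,-.001],[-.939,.343,-.001],[.001,0,-1.]])
    T=(cloud(d)-p)@R
    m=(np.abs(T[...,0])<.022)&(np.abs(T[...,1])<.005)&(T[...,2]<-.025)&(T[...,2]>-.045);print(np.median(T[m][:,2]),m.sum())
    print((-d["R"].T@d["t"]-p)@R)
# ring by rod column: brightness & width per height
for d in ds[:2]:
    for z in np.arange(.113,.150,.003):
        u,v=proj(d,[.5186,.1715,z])[0]
        row=cv2.getRectSubPix(cv2.cvtColor(d["pixels"],cv2.COLOR_RGB2GRAY),(9,1),(float(u),float(v)))[0]
        print(round(z,3),row)
    print()
```

```text
-0.03468045131739998 2596
[ 0.0772721   0.00029022 -0.14411582]
-0.03441152893369901 2603
[ 0.07748821 -0.00075746 -0.14385951]
0.113 [ 88  91  76  70  65  76  99 121 108]
0.116 [ 99 103  70  68  70  71  69 120 116]
0.119 [116 117  91  76  77  72  77 116 114]
0.122 [135 115 105  76  74  65  97 122 125]
0.125 [146 132 112  83  77  75 105 128 128]
0.128 [144 146 125  88  77  74 108 134 139]
0.131 [142 148 115  81  71  70 109 134 134]
0.134 [141 147 107  71  77  69 101 136 136]
0.137 [145 148 121  81  77  72 101 144 137]
0.14 [143 146 122  73  68  76 109 147 144]
0.143 [146 146 129  76  74  78 100 146 145]
0.146 [139 142 122  80  77  82 110 144 144]
0.149 [138 139 125  81  78  79 111 141 142]

0.113 [163 157 146 131 121 116 115 111 113]
0.116 [162 154 132 112  99  91 102 111 127]
0.119 [164 150 126 115 110  99 111 128 148]
0.122 [167 158 136 117 110 106 125 149 165]
0.125 [171 169 143 117 109 112 129 155 175]
0.128 [178 178 153 124 114 119 138 163 178]
0.131 [180 181 157 125 114 118 143 169 177]
0.134 [178 175 151 121 112 117 142 168 174]
0.137 [176 171 148 122 113 118 141 167 173]
0.14 [176 173 151 123 114 118 142 167 174]
0.143 [174 172 150 121 112 117 142 169 176]
0.146 [170 164 143 120 113 117 141 168 175]
0.149 [169 164 144 121 114 117 138 161 168]
```

```bash
python3 -c "
from cell import env
print(env.sign_off())"
```

```text
the job is handed in; nothing more can be done
None
```

The handle is fitted and turned past parallel with the crosshead, though I did not push it to its end stop. The bayonet carries the rod, and the gripper is holding it drawn out by about 50 mm, with the broad ring level with the gland nut's top. The job is handed in at about 14 s.

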